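# Hold an analyser hatch at its balance point

## Robot

A 6-joint arm with a two-finger parallel gripper is mounted at the origin on the work surface. World frame = base frame: x ahead of the robot, y to its left, z up, the work surface at z = 0. Lengths are in m, angles in degrees, forces in N, time in s.
With the tool pointing down it reaches from about 0.4 to 0.825 m from the base axis. Payload 7 kg.
Tool frame: the origin (TCP) lies between the finger pads; the fingertips stand 19 mm ahead of it and the grasp point (between the pads) is the TCP (r.finger_overhang is the distance from the TCP to the fingertips, in m); z points along the fingers, y is the direction in which the jaws open and shut (so a half turn about z gives the same grasp; the last joint's range is limited). The gripper opens to 88 mm and grips with 3 to 60 N. Pads are 19 mm wide; open, the fingers measure 130 mm over their backs; the gripper's body (78 mm by 193 mm) begins 47 mm behind the grasp point.
Start: joints at [-55.972, 20.546, 0.682, 0, -70.136, -16.507], TCP at [0.203, -0.644, 0.246] pointing down, gripper open.
Joint ranges: [-176.03, 176.03], [-82.01, 121.73], [-58.28, 71.71], [-173.87, 95.51], [-174.79, -0.11], [-173.66, 173.66]. Speed limits (degrees/s): [136.94, 136.94, 172.46, 180, 180, 180].

## Interface

Orientations are given as [roll, pitch, yaw] about the fixed x, y, z axes, in that order (R = Rz(yaw) Ry(pitch) Rx(roll)).
In Python, from plant import r, optics gives the robot as it stands. The module is installed in compiled form; this text tells all that it offers.
- The arm moves only by the tool step_arm, never from a script. Its argument "increments" is a list of rows, each an object of numbers: "tx", "ty", "tz": the shift along the world's x, y, z in mm; "ax", "ay", "az": the turn, a rotation vector about the world's x, y, z in degrees; "claw": the gripper command: -1 is shut, 1 is fully open, values between are in proportion. In form: [{"tx": .., "ty": .., "tz": .., "ax": .., "ay": .., "az": .., "claw": ..}, ...]. A call has 1 to 12 rows; each row shifts and turns the commanded pose from where the row before left it; what a row does not reach is not made up. A row lasts 1/10 s, in which the tool goes at most 50 mm and 8.59 degrees, less where a joint would pass 70% of its speed; a pose out of reach is approached as far as the arm can. A call with a gripper value outside its range is refused whole. The fingers move at their own pace and stop on an object; "newtons" is the grip in N (left out, the last holds). Time passes only in rows, so rows that do not move let the fingers close. It gives the time, the measured TCP pose, the force and the opening at its end, in the units of the state.
- r.get_state(): the state, without advancing time (a new reading comes with each control period).
- optics.capture(name): name is "scene" or "top" or "wrist"; returns a dict with "image" (420x560x3 uint8, blue, green, red), "depth" (420x560 float32, m along the optical axis (not along the pixel's ray), 0 where there is no reading), "fx", "fy", "cx", "cy" (pixels), "R" (3x3) and "t" (3): a world point X has camera coordinates R X + t. Camera axes: x right, y down, z forward; pixel columns grow to the right and rows downward; lengths in m; the calibration is good to about 2 mm. A picture is of the moment at which its call begins.
- r.close_job(): hands the job in, once; it reports no verdict.
The state is a dict: "time_s": time; "joints": joint angles; "qd": joint speeds; "joint_torque": joint torques, N m; "tcp_pos": TCP position; "eef_rot": TCP orientation; "contact_force": force on the tool from outside, world axes, zero at the start; "moment": the same for the moment, N m; "gripper_width": finger opening in m.
Only numpy, scipy, OpenCV 4.12 (cv2) and the standard library are available. Lean on these libraries where they do the work, as an engineer would, in place of code of your own. Each camera call takes 0.05 s, during which the arm holds its last target. There are 200 camera calls.

## Task

Get the analyser ready for its hatch-sensor check: first raise the control unit's folded readout screen to 60 degrees from flat and let go of it so that it stands there by itself, with the hatch still shut. Then swing the analyser's hatch up by its bow to its balance point, 70 degrees from shut, where it would fall neither way, never letting it go over backwards, and finish still holding it motionless there in the fingers. Leave everything else on the bench where it is.

Things in the scene. Friction and masses are not known exactly. Their poses are not given: they have to be found in the camera images.
- analyser: White bench-top analyser, fixed to the table, 260 x 260 mm and 120 mm high, with an orange-topped steel hatch on its top. Origin: centre of its underside; its x axis points away from the front (the hatch's red bow is on the front, -x side), y along the hatch's hinge, z up.
- hatch (a joint): Angle of the analyser's hatch, rad: 0 shut and level, growing as its front edge swings up and back, stop at 2.3. Turns freely; about 0.45 kg (varies). The orange steel block on it shifts its weight, so that its balance point is at 1.23 rad (70 degrees from shut): below that it falls shut, beyond that it falls over backwards. Starts shut.
- hatch_hinge (a point): Point on the hatch's hinge axis, half-way along it: in the middle of the analyser's top, 125 mm above the table. Axes turn with the hatch; when shut they match the analyser's. The hinge axis is y.
- hatch_bar (a point): Middle of the red bar of the hatch's U-shaped bow: round, 12 mm thick, 116 mm long, parallel to the hinge, in front of the hatch's free edge. When shut: 172 mm in front of and 4 mm above the hinge axis, 129 mm above the table, overhanging the front. 36 mm free between bar and hatch, 104 mm between the arms: fingers can straddle the bar from above. It may turn in the fingers. Axes turn with the hatch.
- controller: Grey control unit, fixed to the table, 240 x 240 mm and 60 mm high, with a dark readout screen folded down on it. Origin: centre of its underside; x axis away from its front (the yellow bow is on the front, -x side), y along the screen's hinge, z up. The analyser and the control unit stand side by side, either one on the left.
- readout (a joint): Angle of the readout screen, rad: 0 folded flat and level, growing as its front edge is raised, stop at 2.0. 60 degrees is 1.047. Starts folded or raised by up to 0.25. Stiff hinge (friction 0.65 N m, some 3 to 5 N at the bar): it stays where it is left.
- readout_hinge (a point): Point on the screen's hinge axis, half-way along it: 50 mm behind the control unit's centre, 64 mm above the table. Axes turn with the screen; folded flat they match the control unit's. The hinge axis is y.
- readout_bar (a point): Middle of the yellow bar of the screen's U-shaped bow: round, 12 mm thick, 116 mm long, parallel to the hinge, in front of the screen's free edge. When flat: 212 mm in front of and 7 mm above the hinge axis, 71 mm above the table, overhanging the front. 36 mm free between bar and screen, 104 mm between the arms: fingers can straddle the bar from above. It may turn in the fingers. Axes turn with the screen.
- bottle: Bystander, to be left alone: amber glass bottle, 66 mm across, 150 mm high.
- beaker: Bystander, to be left alone: clear beaker, 70 mm across, 80 mm high.
- tray: Bystander, to be left alone: flat open steel tray, 100 x 140 x 25 mm.
- jar: Bystander, to be left alone: small white jar, 44 mm across, 55 mm high.
- case: Bystander, to be left alone: flat blue plastic case, 100 x 70 x 30 mm.

How it is judged (in metres and radians):
On the way:
1. the readout screen stands by itself at 60 degrees (within 7), not touched by the robot, while the hatch is still shut (value of joint readout between 0.93 and 1.17 rad and contact force between each of the arm, the fingers and readout below 0.1 N and velocity of joint readout between -0.05 and 0.05 rad/s and value of joint hatch below 0.12 rad), for 0.2 s.
At the end, for the whole second after the job is handed in: The hatch is held still by the fingers (at least 0.5 N of contact, under 0.05 rad/s) at its balance point, 1.23 rad within 0.09 rad (5 degrees); the readout screen still stands at 1.05 rad within 0.12 rad (7 degrees), not touched by the robot (value of joint hatch between 1.14 and 1.32 rad and velocity of joint hatch between -0.05 and 0.05 rad/s and contact force between the fingers and hatch above 0.5 N and value of joint readout between 0.93 and 1.17 rad and contact force between each of the fingers, the arm and readout below 0.1 N); the arm keeps its last pose, push and grip.
It fails at once if the hatch goes over backwards (past 1.65 rad) (value of joint hatch above 1.65 rad).
It fails at once if a bystander is moved more than 20 mm (distance of any of bottle, beaker, tray, jar, case from where it was at the start of the episode above 0.02 m).
It also fails if it takes over 59 s, if anything falls off the work surface, if the arm or the gripper's body presses on something with over 40 N, if the wrist force passes 120 N, or if a joint passes its speed limit or range.

## Working session

There is one attempt and no reset: what is moved stays moved. The work goes in short steps, Python scripts to look and compute and a tool call to move; the robot and the scene stay as the last step left them, time stands still between calls to the robot, and variables do not carry over. Pictures are saved under pics/ and viewed, about 8 in all and at most 12, crops included, and the job is handed in when it is done.

Besides the shell and the picture viewer there is one more tool, called after ">>>" as a command line: name --argument value ..., lists and objects as JSON in quotes. step_arm: Moves the arm, as the interface text tells. Its arguments: {"type":"object","properties":{"increments":{"type":"array","items":{"type":"object","properties":{"tx":{"type":"number"},"ty":{"type":"number"},"tz":{"type":"number"},"ax":{"type":"number"},"ay":{"type":"number"},"az":{"type":"number"},"claw":{"type":"number"}}}},"newtons":{"type":"number"}},"required":["increments"]}

```bash
mkdir -p pics; cat > h.py <<'E'
import numpy as np, cv2
from plant import r, optics
def cap(n,f=None):
    c=optics.capture(n)
    if f: cv2.imwrite('pics/'+f,c['image'])
    return c
def cloud(c):
    d=c['depth']; v,u=np.indices(d.shape)
    P=np.stack([(u-c['cx'])/c['fx']*d,(v-c['cy'])/c['fy']*d,d],-1)
    W=(P-np.array(c['t']))@np.array(c['R'])
    W[d==0]=np.nan
    return W
def mask(c,lo,hi):
    return cv2.inRange(cv2.cvtColor(c['image'],cv2.COLOR_BGR2HSV),lo,hi)>0
E
python3 - <<'E'
from h import *
a=cap('scene');b=cap('top')
cv2.imwrite('pics/a.png',np.vstack([cv2.resize(a['image'],(400,300)),cv2.resize(b['image'],(400,300))]))
cv2.imwrite('pics/a.png',np.hstack([cv2.resize(a['image'],(400,300)),cv2.resize(b['image'],(400,300))]))
np.save('s0.npy',[a,b],allow_pickle=True)
print(r.get_state())
for c in (a,b):
    W=cloud(c)
    for n,lo,hi in (('red',(0,150,80),(6,255,255)),('yel',(22,130,80),(35,255,255)),('orange',(8,150,80),(20,255,255))):
        m=mask(c,lo,hi)&np.isfinite(W[...,0])
        k,l,st,ce=cv2.connectedComponentsWithStats(m.astype('u1'))
        for i in range(1,k):
            if st[i,4]>40: 
                p=W[l==i]; print(n,st[i],p.min(0).round(3),np.median(p,0).round(3),p.max(0).round(3))
E
```

```text
{'time_s': 0.1, 'joints': array([-5.59727354e+01,  2.05865190e+01,  6.38121529e-01, -1.70569943e-02,
       -7.01368988e+01, -1.65081936e+01]), 'qd': array([-0.05156006, -0.04010667,  0.07280292,  0.08313526,  0.06501103,
        0.04384936]), 'joint_torque': array([-9.58398268e-04, -5.84160340e+01,  2.93752205e+01,  7.01545671e+00,
        1.02947128e-02, -5.56942882e-05]), 'tcp_pos': array([ 0.2030468 , -0.6432934 ,  0.24472082]), 'eef_rot': array([ 1.79913663e+02, -8.86469632e-03, -1.62486730e+02]), 'contact_force': array([-0.54155175, -0.68539677, -0.30116396]), 'moment': array([-0.01530442, -0.04373198,  0.01407904]), 'gripper_width': 0.08770153763296232}
red [180 209  45  30 263] [ 0.357 -0.307 -0.004] [ 0.463 -0.245  0.134] [ 0.515 -0.155  0.14 ]
red [ 65 251  34  10 252] [ 0.301 -0.675 -0.002] [ 0.346 -0.626  0.023] [ 0.37  -0.578  0.031]
yel [294 172  38  24 195] [ 0.392  0.095 -0.004] [0.462 0.157 0.091] [0.507 0.275 0.098]
orange [ 298   15   85   44 1441] [-0.513  0.658 -0.217] [-0.497  0.927 -0.114] [-0.479  1.225 -0.055]
orange [249  44  37  29 661] [-0.513  0.369 -0.18
[... 401 characters left out ...]
 -0.244  0.167] [ 0.61  -0.187  0.174]
red [342 218  42  20 304] [ 0.453 -0.341 -0.006] [ 0.462 -0.246  0.132] [ 0.51 -0.18  0.14]
red [455 263  31  18 252] [ 0.309 -0.687 -0.006] [ 0.337 -0.626  0.022] [ 0.367 -0.576  0.032]
yel [216 221  41  19 282] [ 0.45   0.095 -0.008] [0.463 0.163 0.089] [0.505 0.237 0.099]
orange [345 187   9  16 130] [ 0.556 -0.209  0.139] [ 0.581 -0.197  0.165] [ 0.604 -0.187  0.172]
orange [355 187   9  16 142] [ 0.557 -0.24   0.157] [ 0.58  -0.227  0.166] [ 0.604 -0.213  0.173]
orange [365 187  16  16 235] [ 0.557 -0.293  0.151] [ 0.581 -0.267  0.166] [ 0.604 -0.244  0.173]
orange [120 195  20  20 225] [ 0.528  0.475 -0.002] [0.552 0.494 0.103] [0.59  0.569 0.127]
```

View pics/a.png

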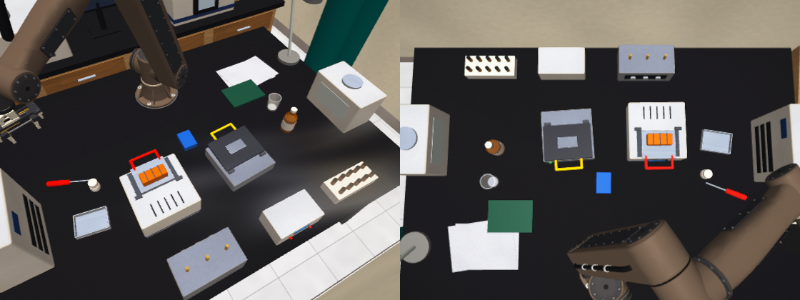

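```bash
python3 - <<'E'
from h import *
a,b=np.load('s0.npy',allow_pickle=True)
for nm,c in (('scene',a),('top',b)):
    W=cloud(c)
    for n,lo,hi,y0,y1,z0,z1 in (('red',(0,150,80),(6,255,255),-.4,-.1,.12,.145),('yel',(22,130,80),(35,255,255),.05,.3,.06,.2)):
        m=mask(c,lo,hi)&np.isfinite(W[...,0])
        p=W[m]; p=p[(p[:,1]>y0)&(p[:,1]<y1)&(p[:,2]>z0)&(p[:,2]<z1)]
        # bar = frontmost points
        q=p[p[:,0]<np.percentile(p[:,0],25)+.012]
        (cx,cy),(w,h),an=cv2.minAreaRect(p[:,:2].astype('f4'))
        vx=np.polyfit(q[:,1],q[:,0],1)
        print(nm,n,'bar y',q[:,1].min().round(3),q[:,1].max().round(3),'x med',np.median(q[:,0]).round(4),'slope deg',np.degrees(np.arctan(vx[0])).round(2),'z top',np.percentile(q[:,2],95).round(4),'rect',np.round((cx,cy,w,h,an),3),len(q))
    # boxes: top surfaces
    for n,y0,y1,z0,z1 in(('an',-.45,-.05,.112,.128),('ctl',-.02,.4,.052,.066)):
        s=(W[...,1]>y0)&(W[...,1]<y1)&(W[...,2]>z0)&(W[...,2]<z1)&(W[...,0]>.3)&(W[...,0]<.9)
        p=W[s]; print(nm,n,np.percentile(p,1,0).round(3),np.percentile(p,99,0).round(3),np.round(cv2.minAreaRect(p[:,:2].astype('f4')),3) if 0 else cv2.minAreaRect(p[:,:2].astype('f4')))
E
```

```text
scene red bar y -0.306 -0.18 x med 0.4615 slope deg -0.32 z top 0.1381 rect [ 0.484 -0.243  0.06   0.128  1.195] 162
scene yel bar y 0.095 0.224 x med 0.4607 slope deg -2.75 z top 0.0963 rect [0.476 0.16  0.051 0.13  5.385] 127
scene an [ 0.509 -0.369  0.114] [ 0.76  -0.115  0.126] ((0.6112861037254333, -0.24093781411647797), (0.30068984627723694, 0.25974786281585693), 0.7091214656829834)
scene ctl [0.522 0.046 0.053] [0.743 0.291 0.065] ((0.62019944190979, 0.16961747407913208), (0.24014011025428772, 0.2408166229724884), 4.14160680770874)
top red bar y -0.308 -0.18 x med 0.459 slope deg 0.08 z top 0.1378 rect [ 0.481 -0.244  0.057  0.128  0.052] 167
top yel bar y 0.095 0.222 x med 0.4594 slope deg -2.82 z top 0.0953 rect [0.477 0.16  0.049 0.129 4.331] 153
top an [ 0.502 -0.368  0.113] [ 0.756 -0.114  0.128] ((0.678899884223938, -0.2375173270702362), (0.45743435621261597, 0.2689582407474518), 3.5609850883483887)
top ctl [0.498 0.047 0.052] [0.741 0.292 0.065] ((0.6191990375518799, 0.169432133436203), (0.2400425225496292, 0.23989655077457428), 3.8786251544952393)
```

The scene view (left) and top view (right) show the analyser with its red bow at about top (660,162), the controller with its yellow bow at (568,164), the blue case between them, the bottle and beaker beyond the controller, and the tray and jar beyond the analyser. The measured heights agree with the given ones: hatch bar top at 0.138, and readout bar at 0.090, so the screen is raised about 5°. Next I move above the yellow bar.

>>> step_arm --increments '[{"tx": 21,"ty": 33,"tz": 6,"az": 6.4,"claw": -0.386},{"tx": 21,"ty": 33,"tz": 6,"az": 6.4,"claw": -0.386},{"tx": 21,"ty": 33,"tz": 6,"az": 6.4,"claw": -0.386},{"tx": 21,"ty": 33,"tz": 6,"az": 6.4,"claw": -0.386},{"tx": 21,"ty": 33,"tz": 6,"az": 6.4,"claw": -0.386},{"tx": 21,"ty": 33,"tz": 6,"az": 6.4,"claw": -0.386},{"tx": 21,"ty": 33,"tz": 6,"az": 6.4,"claw": -0.386},{"tx": 21,"ty": 33,"tz": 6,"az": 6.4,"claw": -0.386},{"tx": 21,"ty": 33,"tz": 6,"az": 6.4,"claw": -0.386},{"tx": 21,"ty": 33,"tz": 6,"az": 6.4,"claw": -0.386},{"tx": 21,"ty": 33,"tz": 0,"az": 6.4,"claw": -0.386},{"tx": 21,"ty": 33,"tz": 0,"az": 6.4,"claw": -0.386}]'

```text
$.increments[0]: bad value
```

>>> step_arm --increments '[{"tx": 21,"ty": 33,"tz": 6,"ax": 0,"ay": 0,"az": 6.4,"claw": -0.386}]'

```text
time_s: 0.2
tcp_pos: [0.2225, -0.6117, 0.2491]
eef_rot: [179.8, -0.1, -156.2]
contact_force: [1.1, -0.0, -0.4]
gripper_width: 0.0839
```

All seven keys are required in each row.

>>> step_arm --increments '[{"tx": 21,"ty": 33,"tz": 6,"ax": 0,"ay": 0,"az": 6.4,"claw": -0.386},{"tx": 21,"ty": 33,"tz": 6,"ax": 0,"ay": 0,"az": 6.4,"claw": -0.386},{"tx": 21,"ty": 33,"tz": 6,"ax": 0,"ay": 0,"az": 6.4,"claw": -0.386},{"tx": 21,"ty": 33,"tz": 6,"ax": 0,"ay": 0,"az": 6.4,"claw": -0.386},{"tx": 21,"ty": 33,"tz": 6,"ax": 0,"ay": 0,"az": 6.4,"claw": -0.386},{"tx": 21,"ty": 33,"tz": 6,"ax": 0,"ay": 0,"az": 6.4,"claw": -0.386},{"tx": 21,"ty": 33,"tz": 6,"ax": 0,"ay": 0,"az": 6.4,"claw": -0.386},{"tx": 21,"ty": 33,"tz": 6,"ax": 0,"ay": 0,"az": 6.4,"claw": -0.386},{"tx": 21,"ty": 33,"tz": 0,"ax": 0,"ay": 0,"az": 6.4,"claw": -0.386},{"tx": 21,"ty": 33,"tz": 0,"ax": 0,"ay": 0,"az": 6.4,"claw": -0.386},{"tx": 21,"ty": 33,"tz": 0,"ax": 0,"ay": 0,"az": 6.4,"claw": -0.386}]'

```text
time_s: 1.3
tcp_pos: [0.4556, -0.2461, 0.2995]
eef_rot: [180.0, 0.0, -85.4]
contact_force: [1.2, -1.4, 0.5]
gripper_width: 0.0268
```

>>> step_arm --increments '[{"tx": 0,"ty": 45,"tz": 0,"ax": 0,"ay": 0,"az": 0,"claw": -0.386},{"tx": 0,"ty": 45,"tz": 0,"ax": 0,"ay": 0,"az": 0,"claw": -0.386},{"tx": 0,"ty": 45,"tz": 0,"ax": 0,"ay": 0,"az": 0,"claw": -0.386},{"tx": 0,"ty": 45,"tz": 0,"ax": 0,"ay": 0,"az": 0,"claw": -0.386},{"tx": 0,"ty": 45,"tz": 0,"ax": 0,"ay": 0,"az": 0,"claw": -0.386},{"tx": 0,"ty": 45,"tz": 0,"ax": 0,"ay": 0,"az": 0,"claw": -0.386},{"tx": 0,"ty": 45,"tz": 0,"ax": 0,"ay": 0,"az": 0,"claw": -0.386},{"tx": 0,"ty": 45,"tz": 0,"ax": 0,"ay": 0,"az": 0,"claw": -0.386},{"tx": 0,"ty": 40,"tz": 0,"ax": 0,"ay": 0,"az": 0,"claw": -0.386},{"tx": 0,"ty": 0,"tz": -30,"ax": 0,"ay": 0,"az": 0,"claw": -0.386},{"tx": 0,"ty": 0,"tz": -30,"ax": 0,"ay": 0,"az": 0,"claw": -0.386},{"tx": 0,"ty": 0,"tz": 0,"ax": 0,"ay": 0,"az": 0,"claw": -0.386}]'

```text
time_s: 2.5
tcp_pos: [0.4528, 0.1515, 0.2358]
eef_rot: [179.6, -0.2, -85.7]
contact_force: [0.4, 0.9, 0.5]
gripper_width: 0.0266
```

```bash
python3 - <<'E'
from h import *
print({k:np.round(v,4) for k,v in r.get_state().items() if k in('tcp_pos','eef_rot','time_s')})
c=cap('wrist','w1.png'); W=cloud(c)
m=mask(c,(22,130,80),(35,255,255))&np.isfinite(W[...,0]); p=W[m]
print(len(p),np.percentile(p,[2,50,98],0).round(4))
q=p[(p[:,2]>.07)&(p[:,0]<p[:,0].min()+.02)]
print('bar',cv2.minAreaRect(q[:,:2].astype('f4')),np.percentile(q[:,2],95))
E
```

```text
{'time_s': np.float64(2.5), 'tcp_pos': array([0.4528, 0.1515, 0.2358]), 'eef_rot': array([179.6273,  -0.1838, -85.6671])}
1240 [[ 0.4488  0.097  -0.0014]
 [ 0.4654  0.1393  0.0882]
 [ 0.5046  0.2688  0.2189]]
bar ((0.4498715102672577, 0.16157227754592896), (0.019913798198103905, 0.12233877182006836), 0.19245824217796326) 0.09064168511409744
```

View pics/w1.png

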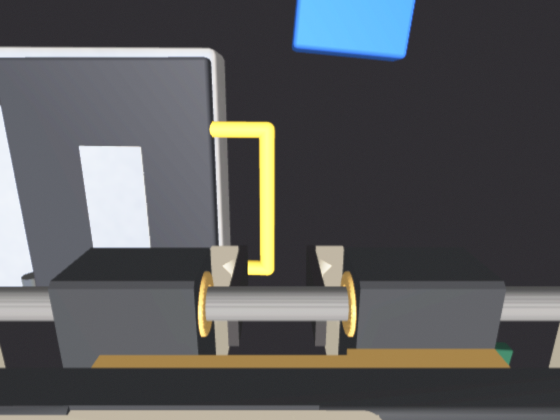

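The wrist view shows the yellow bar at columns 260–275, rows 122–274, with the fingers at columns 240 and 320. Image right is the controller's front. I'll measure the bar on that patch.

```bash
cat >> h.py <<'E'
def bar(c,lo,hi,zc,rows,cols):
    """axis points of the bar (ray through mid column of each row, onto plane z=zc); also depth-based height"""
    m=mask(c,lo,hi); R,t=np.array(c['R']),np.array(c['t']); o=-R.T@t; out=[]
    for v in range(*rows):
        u=np.flatnonzero(m[v,cols[0]:cols[1]])+cols[0]
        if len(u)<4: continue
        d=R.T@np.array([((u.min()+u.max())/2-c['cx'])/c['fx'],(v-c['cy'])/c['fy'],1])
        out.append(o+d*(zc-o[2])/d[2])
    W=cloud(c); mm=m.copy(); mm[:rows[0]]=0; mm[rows[1]:]=0; mm[:,:cols[0]]=0; mm[:,cols[1]:]=0
    z=np.nanpercentile(W[mm][:,2],[5,50,90,97]).round(4)
    out=np.array(out); s=np.polyfit(out[:,1],out[:,0],1)
    return out[0].round(4),out[-1].round(4),np.degrees(np.arctan(s[0])).round(2),z,s
E
python3 - <<'E'
from h import *
c=cap('wrist')
Y=((22,130,80),(35,255,255))
for z in(.088,.092):
    print(bar(c,*Y,z,(140,235),(250,285)))
a,b=np.load('s0.npy',allow_pickle=True)
E
```

```text
(array([0.4643, 0.1105, 0.088 ]), array([0.4589, 0.1879, 0.088 ]), np.float64(-3.91), array([-0.0009,  0.0884,  0.09  ,  0.0905]), array([-0.0683351 ,  0.47171356]))
(array([0.4642, 0.11  , 0.092 ]), array([0.4589, 0.1864, 0.092 ]), np.float64(-3.91), array([-0.0009,  0.0884,  0.09  ,  0.0905]), array([-0.0683351 ,  0.47164979]))
```

>>> step_arm --increments '[{"tx": 8,"ty": 7,"tz": -20,"ax": 0,"ay": 0,"az": -0.4,"claw": -0.386},{"tx": 0,"ty": 0,"tz": -40,"ax": 0,"ay": 0,"az": 0,"claw": -0.386},{"tx": 0,"ty": 0,"tz": -40,"ax": 0,"ay": 0,"az": 0,"claw": -0.386},{"tx": 0,"ty": 0,"tz": -10,"ax": 0,"ay": 0,"az": 0,"claw": -0.386},{"tx": 0,"ty": 0,"tz": 0,"ax": 0,"ay": 0,"az": 0,"claw": -0.386},{"tx": 0,"ty": 0,"tz": 0,"ax": 0,"ay": 0,"az": 0,"claw": -0.386}]'

```text
time_s: 3.2
tcp_pos: [0.4647, 0.1601, 0.1318]
eef_rot: [-179.8, 0.1, -86.1]
contact_force: [0.1, 0.3, -0.0]
gripper_width: 0.0271
```

```bash
python3 - <<'E'
from h import *
c=cap('wrist','w2.png')
Y=((22,130,80),(35,255,255))
print(r.get_state()['tcp_pos'])
W=cloud(c);m=mask(c,*Y)
k,l,st,ce=cv2.connectedComponentsWithStats(m.astype('u1'))
print(st[st[:,4]>100])
E
```

```text
[0.464668   0.16015876 0.13194506]
[[     0      0    560    420 232601]
 [   199    119    102    168   2018]
 [   239    321     59     26    560]]
```

View pics/w2.png

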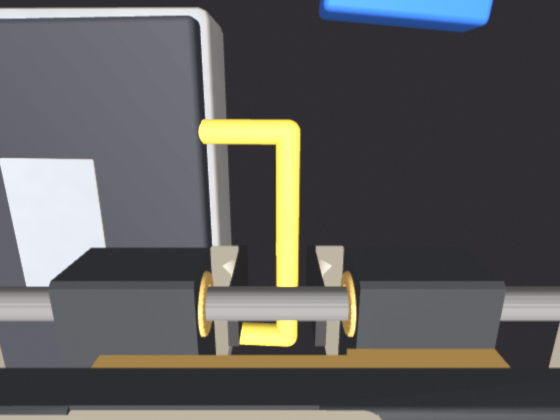

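The bar runs at columns 277–300, about 8 px towards the front from the finger mid-line at 280. That fits the 4 mm offset from the TCP, so I correct it, descend and close.

>>> step_arm --increments '[{"tx": -4,"ty": -1,"tz": 0,"ax": 0,"ay": 0,"az": 0,"claw": -0.386},{"tx": 0,"ty": 0,"tz": -15,"ax": 0,"ay": 0,"az": 0,"claw": -0.386},{"tx": 0,"ty": 0,"tz": -15,"ax": 0,"ay": 0,"az": 0,"claw": -0.386},{"tx": 0,"ty": 0,"tz": -12,"ax": 0,"ay": 0,"az": 0,"claw": -0.386},{"tx": 0,"ty": 0,"tz": 0,"ax": 0,"ay": 0,"az": 0,"claw": -0.386},{"tx": 0,"ty": 0,"tz": 0,"ax": 0,"ay": 0,"az": 0,"claw": -0.386}]'

```text
time_s: 3.85
tcp_pos: [0.4595, 0.1586, 0.0886]
eef_rot: [-179.9, 0.0, -86.1]
contact_force: [0.5, 0.6, -0.5]
gripper_width: 0.0271
```

>>> step_arm --increments '[{"tx": 0,"ty": 0,"tz": 0,"ax": 0,"ay": 0,"az": 0,"claw": -1},{"tx": 0,"ty": 0,"tz": 0,"ax": 0,"ay": 0,"az": 0,"claw": -1},{"tx": 0,"ty": 0,"tz": 0,"ax": 0,"ay": 0,"az": 0,"claw": -1},{"tx": 0,"ty": 0,"tz": 0,"ax": 0,"ay": 0,"az": 0,"claw": -1}]' --newtons 20

```text
time_s: 4.25
tcp_pos: [0.4594, 0.1586, 0.088]
eef_rot: [-180.0, 0.0, -86.1]
contact_force: [-0.3, 1.8, 2.0]
gripper_width: 0.0111
```

Gripped (11 mm on a 12 mm bar), with the sideways force under 2 N. Now I raise it along the arc, 3 rows first.

>>> step_arm --increments '[{"tx": 2,"ty": 0.1,"tz": 14.6,"ax": 0,"ay": 0,"az": 0,"claw": -1},{"tx": 3.1,"ty": 0.2,"tz": 14.5,"ax": 0,"ay": 0,"az": 0,"claw": -1},{"tx": 4.1,"ty": 0.3,"tz": 14.2,"ax": 0,"ay": 0,"az": 0,"claw": -1},{"tx": 0,"ty": 0,"tz": 0,"ax": 0,"ay": 0,"az": 0,"claw": -1}]'

```text
time_s: 4.65
tcp_pos: [0.4684, 0.1591, 0.1318]
eef_rot: [-180.0, 0.0, -86.1]
contact_force: [-3.3, 1.4, 1.5]
gripper_width: 0.0113
```

>>> step_arm --increments '[{"tx": 5,"ty": 0.3,"tz": 14,"ax": 0,"ay": 0,"az": 0,"claw": -1},{"tx": 6.1,"ty": 0.4,"tz": 13.5,"ax": 0,"ay": 0,"az": 0,"claw": -1},{"tx": 6.9,"ty": 0.5,"tz": 13.1,"ax": 0,"ay": 0,"az": 0,"claw": -1},{"tx": 7.9,"ty": 0.6,"tz": 12.5,"ax": 0,"ay": 0,"az": 0,"claw": -1},{"tx": 8.7,"ty": 0.6,"tz": 12,"ax": 0,"ay": 0,"az": 0,"claw": -1},{"tx": 9.5,"ty": 0.7,"tz": 11.3,"ax": 0,"ay": 0,"az": 0,"claw": -1},{"tx": 10.3,"ty": 0.7,"tz": 10.7,"ax": 0,"ay": 0,"az": 0,"claw": -1},{"tx": 0,"ty": 0,"tz": 0,"ax": 0,"ay": 0,"az": 0,"claw": -1}]'

```text
time_s: 5.45
tcp_pos: [0.5202, 0.1626, 0.2189]
eef_rot: [179.7, -0.0, -86.1]
contact_force: [-22.3, 4.3, 23.7]
gripper_width: 0.0113
```

>>> step_arm --increments '[{"tx": 11,"ty": 0.8,"tz": 9.9,"ax": 0,"ay": 0,"az": 0,"claw": -1},{"tx": 11.6,"ty": 0.8,"tz": 9.1,"ax": 0,"ay": 0,"az": 0,"claw": -1},{"tx": 12.3,"ty": 0.9,"tz": 8.3,"ax": 0,"ay": 0,"az": 0,"claw": -1},{"tx": 12.8,"ty": 0.9,"tz": 7.4,"ax": 0,"ay": 0,"az": 0,"claw": -1},{"tx": 0,"ty": 0,"tz": 0,"ax": 0,"ay": 0,"az": 0,"claw": -1},{"tx": 0,"ty": 0,"tz": 0,"ax": 0,"ay": 0,"az": 0,"claw": -1}]'

```text
time_s: 6.05
tcp_pos: [0.571, 0.166, 0.2553]
eef_rot: [-179.9, -0.0, -86.0]
contact_force: [-8.0, -0.4, 19.2]
gripper_width: 0.011
```

```bash
python3 - <<'E'
from h import *
s=r.get_state();print(s['tcp_pos'],s['contact_force'])
c=cap('scene');W=cloud(c)
p=W[mask(c,(22,130,80),(35,255,255))]; p=p[(p[:,0]>.4)&(p[:,0]<.7)&(p[:,1]>.05)&(p[:,1]<.26)&(p[:,2]>.1)]
print(len(p),np.percentile(p,[3,50,97],0).round(4))
# screen plane
e=np.array([np.cos(.068),np.sin(.068)]);H=np.array([.669,.173])
w=W.reshape(-1,3); h=(w[:,:2]-H)@e; 
q=np.c_[h,w[:,2]]; s=(h<-.005)&(h>-.09)&(abs(w[:,1]-.165)<.09)&(w[:,2]>.075)
q=q[s]; print(len(q)); vx,vy,x0,y0=cv2.fitLine(q.astype('f4'),cv2.DIST_HUBER,0,.01,.01).ravel(); print(vx,vy,x0,y0,np.degrees(np.arctan2(vy,-vx)))
cv2.imwrite('pics/s3.png',c['image'][60:260,120:420].repeat(2,0).repeat(2,1))
E
```

```text
[0.57096757 0.16596876 0.25526268] [-8.0054297  -0.36404429 19.17237046]
121 [[0.5655 0.1038 0.2187]
 [0.5779 0.1153 0.2538]
 [0.5999 0.1554 0.3111]]
6116
0.059001688 -0.9982579 -0.054946404 0.43427622 -93.38251
```

View pics/s3.png

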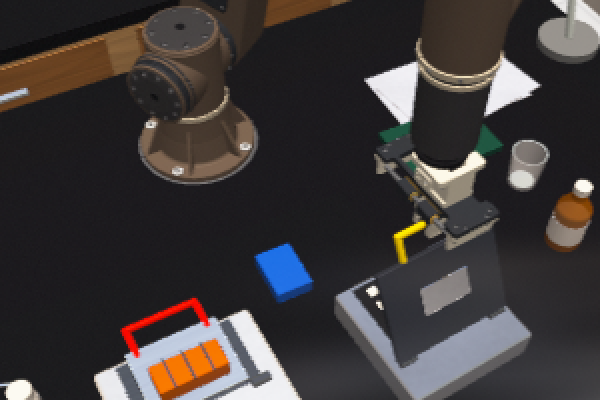

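The screen is raised with the bow held in the fingers, yellow arm at (400,240) in this crop. The 21 N is purely radial outward, so I ease it off by about 2 mm and check the angle.

>>> step_arm --increments '[{"tx": -0.7,"ty": 0,"tz": 1.5,"ax": 0,"ay": 0,"az": 0,"claw": -1},{"tx": 0,"ty": 0,"tz": 0,"ax": 0,"ay": 0,"az": 0,"claw": -1}]'

```text
time_s: 6.3
tcp_pos: [0.5702, 0.166, 0.255]
eef_rot: [-179.9, -0.0, -86.1]
contact_force: [-2.1, -1.1, 9.2]
gripper_width: 0.011
```

```bash
cat > ang.py <<'E'
from h import *
def ang(c,H,e,y0,hmin,zmin,zmax,hw=.08):
    w=cloud(c).reshape(-1,3); w=w[np.isfinite(w[:,0])]
    h=(w[:,:2]-H)@e; l=(w[:,:2]-H)@np.array([-e[1],e[0]])
    s=(h<.03)&(h>hmin)&(abs(l)<hw)&(w[:,2]>zmin)&(w[:,2]<zmax)
    q=np.c_[h,w[:,2]][s].astype('f4')
    vx,vy,x0,z0=cv2.fitLine(q,cv2.DIST_HUBER,0,.01,.01).ravel()
    a=np.degrees(np.arctan2(vy,-vx))%180
    res=abs((q-[x0,z0])@np.array([-vy,vx])); return len(q),a.round(2),np.median(res).round(4),(x0.round(4),z0.round(4))
E
python3 - <<'E'
from ang import *
s=r.get_state();print(s['tcp_pos'],s['contact_force'])
e=np.array([np.cos(.068),np.sin(.068)]);H=np.array([.669,.173])
for n in('scene','top'): print(ang(cap(n),H,e,0,-.12,.085,.19))
E
```

```text
[0.57019238 0.165967   0.25498067] [-2.11605747 -1.14754722  9.23002538]
(1440, np.float32(60.19), np.float32(0.0013), (np.float32(-0.0272), np.float32(0.1392)))
(192, np.float32(60.16), np.float32(0.0007), (np.float32(-0.0267), np.float32(0.1385)))
```

60.2° in both views. Releasing and lifting straight up.

>>> step_arm --increments '[{"tx": 0,"ty": 0,"tz": 0,"ax": 0,"ay": 0,"az": 0,"claw": -0.3},{"tx": 0,"ty": 0,"tz": 0,"ax": 0,"ay": 0,"az": 0,"claw": -0.3},{"tx": 0,"ty": 0,"tz": 0,"ax": 0,"ay": 0,"az": 0,"claw": -0.3},{"tx": 0,"ty": 0,"tz": 15,"ax": 0,"ay": 0,"az": 0,"claw": -0.386},{"tx": 0,"ty": 0,"tz": 25,"ax": 0,"ay": 0,"az": 0,"claw": -0.386},{"tx": 0,"ty": 0,"tz": 30,"ax": 0,"ay": 0,"az": 0,"claw": -0.386},{"tx": 0,"ty": 0,"tz": 10,"ax": 0,"ay": 0,"az": 0,"claw": -0.386},{"tx": 0,"ty": 0,"tz": 0,"ax": 0,"ay": 0,"az": 0,"claw": -0.386},{"tx": 0,"ty": 0,"tz": 0,"ax": 0,"ay": 0,"az": 0,"claw": -0.386}]'

```text
time_s: 7.3
tcp_pos: [0.5693, 0.1661, 0.3329]
eef_rot: [179.9, -0.0, -86.1]
contact_force: [-0.5, 0.6, -0.8]
gripper_width: 0.027
```

```bash
python3 - <<'E'
from ang import *
s=r.get_state();print(s['tcp_pos'],s['contact_force'])
e=np.array([np.cos(.068),np.sin(.068)]);H=np.array([.669,.173])
for n in('scene','top'): print(ang(cap(n),H,e,0,-.12,.085,.19))
E
```

```text
[0.56933592 0.16609918 0.33288449] [-0.47006138  0.56358666 -0.81558253]
(1445, np.float32(59.91), np.float32(0.0013), (np.float32(-0.0223), np.float32(0.131)))
(215, np.float32(60.1), np.float32(0.0007), (np.float32(-0.0272), np.float32(0.1393)))
```

The screen stands alone at 60°. Now over to the hatch's red bar.

>>> step_arm --increments '[{"tx": -25,"ty": -35,"tz": 0,"ax": 0,"ay": 0,"az": -0.4,"claw": -0.386},{"tx": -25,"ty": -35,"tz": 0,"ax": 0,"ay": 0,"az": -0.4,"claw": -0.386},{"tx": -25,"ty": -35,"tz": 0,"ax": 0,"ay": 0,"az": -0.4,"claw": -0.386},{"tx": -20,"ty": -40,"tz": 0,"ax": 0,"ay": 0,"az": -0.4,"claw": -0.386},{"tx": -14,"ty": -40,"tz": 0,"ax": 0,"ay": 0,"az": -0.4,"claw": -0.386},{"tx": 0,"ty": -45,"tz": 0,"ax": 0,"ay": 0,"az": -0.4,"claw": -0.386},{"tx": 0,"ty": -45,"tz": 0,"ax": 0,"ay": 0,"az": -0.4,"claw": -0.386},{"tx": 0,"ty": -45,"tz": -20,"ax": 0,"ay": 0,"az": -0.4,"claw": -0.386},{"tx": 0,"ty": -45,"tz": -20,"ax": 0,"ay": 0,"az": -0.4,"claw": -0.386},{"tx": 0,"ty": -45,"tz": -20,"ax": 0,"ay": 0,"az": 0,"claw": -0.386},{"tx": 0,"ty": 0,"tz": 0,"ax": 0,"ay": 0,"az": 0,"claw": -0.386},{"tx": 0,"ty": 0,"tz": 0,"ax": 0,"ay": 0,"az": 0,"claw": -0.386}]'

```text
time_s: 8.6
tcp_pos: [0.4597, -0.2449, 0.2724]
eef_rot: [179.8, 0.0, -89.9]
contact_force: [1.3, 0.2, 0.9]
gripper_width: 0.027
```

```bash
python3 - <<'E'
from h import *
s=r.get_state();print(s['time_s'],s['tcp_pos'],s['eef_rot'])
c=cap('wrist','w4.png')
m=mask(c,(0,150,80),(6,255,255));k,l,st,ce=cv2.connectedComponentsWithStats(m.astype('u1'));print(st[st[:,4]>100])
E
```

```text
8.6 [ 0.45972708 -0.2448706   0.27237177] [ 1.79800206e+02  3.32708894e-02 -8.98506705e+01]
[[     0      0    560    420 231338]
 [   200    114     85    159   3862]]
```

View pics/w4.png

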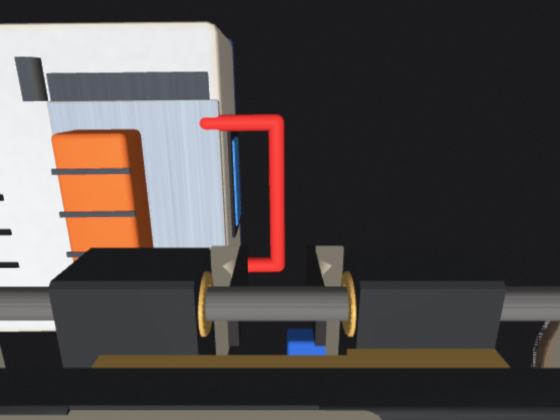

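The red bar is at columns 271–285, rows 115–272, near the finger mid-line. I'll measure it.

```bash
python3 - <<'E'
from h import *
c=cap('wrist')
print(bar(c,(0,150,80),(6,255,255),.129,(140,235),(262,300)))
R,t=np.array(c['R']),np.array(c['t']);o=-R.T@t
for v in(116,271):
    d=R.T@np.array([(278-c['cx'])/c['fx'],(v-c['cy'])/c['fy'],1]);print(o+d*(.129-o[2])/d[2])
E
```

```text
(array([ 0.4611, -0.2862,  0.129 ]), array([ 0.4603, -0.2101,  0.129 ]), np.float64(-0.65), array([0.1293, 0.1333, 0.1346, 0.1352]), array([-0.01126707,  0.45800576]))
[ 0.46081518 -0.30389429  0.129     ]
[ 0.46017272 -0.17684706  0.129     ]
```

>>> step_arm --increments '[{"tx": 1,"ty": 3,"tz": -20,"ax": 0,"ay": 0,"az": 0.5,"claw": -0.386},{"tx": 0,"ty": 0,"tz": -30,"ax": 0,"ay": 0,"az": 0,"claw": -0.386},{"tx": 0,"ty": 0,"tz": -30,"ax": 0,"ay": 0,"az": 0,"claw": -0.386},{"tx": 0,"ty": 0,"tz": -15,"ax": 0,"ay": 0,"az": 0,"claw": -0.386},{"tx": 0,"ty": 0,"tz": 0,"ax": 0,"ay": 0,"az": 0,"claw": -0.386},{"tx": 0,"ty": 0,"tz": 0,"ax": 0,"ay": 0,"az": 0,"claw": -0.386},{"tx": 0,"ty": 0,"tz": 0,"ax": 0,"ay": 0,"az": 0,"claw": -0.386}]'

```text
time_s: 9.4
tcp_pos: [0.4629, -0.2405, 0.1808]
eef_rot: [-179.9, -0.0, -89.1]
contact_force: [0.3, 0.2, 0.3]
gripper_width: 0.0269
```

>>> step_arm --increments '[{"tx": -2,"ty": 0,"tz": -15,"ax": 0,"ay": 0,"az": 0,"claw": -0.386},{"tx": 0,"ty": 0,"tz": -15,"ax": 0,"ay": 0,"az": 0,"claw": -0.386},{"tx": 0,"ty": 0,"tz": -14,"ax": 0,"ay": 0,"az": 0,"claw": -0.386},{"tx": 0,"ty": 0,"tz": -5,"ax": 0,"ay": 0,"az": 0,"claw": -0.386},{"tx": 0,"ty": 0,"tz": 0,"ax": 0,"ay": 0,"az": 0,"claw": -0.386},{"tx": 0,"ty": 0,"tz": 0,"ax": 0,"ay": 0,"az": 0,"claw": -0.386}]'

```text
time_s: 10.0
tcp_pos: [0.4605, -0.241, 0.1312]
eef_rot: [-179.9, -0.0, -89.2]
contact_force: [-0.3, 0.0, -0.5]
gripper_width: 0.027
```

>>> step_arm --increments '[{"tx": 0,"ty": 0,"tz": 0,"ax": 0,"ay": 0,"az": 0,"claw": -1},{"tx": 0,"ty": 0,"tz": 0,"ax": 0,"ay": 0,"az": 0,"claw": -1},{"tx": 0,"ty": 0,"tz": 0,"ax": 0,"ay": 0,"az": 0,"claw": -1},{"tx": 0,"ty": 0,"tz": 0,"ax": 0,"ay": 0,"az": 0,"claw": -1}]' --newtons 20

```text
time_s: 10.4
tcp_pos: [0.4593, -0.2409, 0.1306]
eef_rot: [180.0, -0.0, -89.2]
contact_force: [-3.1, 1.5, 6.2]
gripper_width: 0.0112
```

>>> step_arm --increments '[{"tx": 1,"ty": 0,"tz": 15,"ax": 0,"ay": 0,"az": 0,"claw": -1},{"tx": 2.3,"ty": 0,"tz": 14.8,"ax": 0,"ay": 0,"az": 0,"claw": -1},{"tx": 3.6,"ty": 0,"tz": 14.6,"ax": 0,"ay": 0,"az": 0,"claw": -1},{"tx": 4.8,"ty": 0.1,"tz": 14.2,"ax": 0,"ay": 0,"az": 0,"claw": -1},{"tx": 0,"ty": 0,"tz": 0,"ax": 0,"ay": 0,"az": 0,"claw": -1}]'

```text
time_s: 10.9
tcp_pos: [0.4705, -0.2408, 0.1897]
eef_rot: [179.9, 0.0, -89.2]
contact_force: [-5.2, -1.5, -0.5]
gripper_width: 0.011
```

>>> step_arm --increments '[{"tx": 6.1,"ty": 0.1,"tz": 13.7,"ax": 0,"ay": 0,"az": 0,"claw": -1},{"tx": 7.2,"ty": 0.1,"tz": 13.2,"ax": 0,"ay": 0,"az": 0,"claw": -1},{"tx": 8.3,"ty": 0.1,"tz": 12.5,"ax": 0,"ay": 0,"az": 0,"claw": -1},{"tx": 9.4,"ty": 0.1,"tz": 11.7,"ax": 0,"ay": 0,"az": 0,"claw": -1},{"tx": 0,"ty": 0,"tz": 0,"ax": 0,"ay": 0,"az": 0,"claw": -1}]'

```text
time_s: 11.4
tcp_pos: [0.4997, -0.2405, 0.241]
eef_rot: [179.7, 0.0, -89.2]
contact_force: [-15.8, 1.3, 10.8]
gripper_width: 0.0116
```

>>> step_arm --increments '[{"tx": 9.4,"ty": 0.1,"tz": 11.3,"ax": 0,"ay": 0,"az": 0,"claw": -1},{"tx": 11,"ty": 0.1,"tz": 10.2,"ax": 0,"ay": 0,"az": 0,"claw": -1},{"tx": 12,"ty": 0.1,"tz": 9.2,"ax": 0,"ay": 0,"az": 0,"claw": -1},{"tx": 0,"ty": 0,"tz": 0,"ax": 0,"ay": 0,"az": 0,"claw": -1},{"tx": 0,"ty": 0,"tz": 0,"ax": 0,"ay": 0,"az": 0,"claw": -1}]'

```text
time_s: 11.9
tcp_pos: [0.5341, -0.2403, 0.2719]
eef_rot: [179.9, -0.0, -89.2]
contact_force: [-7.8, 1.3, 9.4]
gripper_width: 0.0112
```

```bash
cat > hb.py <<'E'
from ang import *
s=r.get_state();print(s['time_s'],s['tcp_pos'].round(4),s['contact_force'].round(1))
x,z=.6315-s['tcp_pos'][0],s['tcp_pos'][2]-.125
print('kin from x',np.degrees(np.arccos(x/.17205))-1.3,'atan',np.degrees(np.arctan2(z,x))-1.3,'rad',np.hypot(x,z))
e=np.array([1,.0105]);H=np.array([.6315,-.239])
for n in('scene','top'):
    c=cap(n,n+'_h.png'); W=cloud(c)
    m=mask(c,(8,150,80),(20,255,255))&np.isfinite(W[...,0])
    w=W[m]; w=w[(w[:,1]>-.33)&(w[:,1]<-.15)&(w[:,0]>.4)&(w[:,0]<.8)]
    print(n,'orange',len(w),np.percentile(w,[3,50,97],0).round(3).tolist() if len(w) else '')
    # steel plate beside/below block, grey pts
    w=W.reshape(-1,3); w=w[np.isfinite(w[:,0])]; 
    s=(abs(w[:,1]+.24)<.07)&(w[:,0]>.52)&(w[:,0]<.66)&(w[:,2]>.135)&(w[:,2]<.25)
    q=w[s][:,[0,2]].astype('f4')
    if len(q)>20:
        vx,vy,x0,y0=cv2.fitLine(q,cv2.DIST_HUBER,0,.01,.01).ravel();print(len(q),np.degrees(np.arctan2(vy,-vx))%180,x0,y0,np.median(abs((q-[x0,y0])@np.array([-vy,vx]))))
    e2=np.array([np.cos(.068),np.sin(.068)]);print('screen',ang(c,np.array([.669,.173]),e2,0,-.12,.085,.19))
E
python3 hb.py
```

```text
11.9 [ 0.5341 -0.2403  0.2719] [-7.8  1.3  9.4]
kin from x 54.21223885828548 atan 55.15193163891139 rad 0.17628210258269217
scene orange 711 [[0.599, -0.292, 0.172], [0.631, -0.244, 0.195], [0.648, -0.19, 0.21]]
1934 30.225113 0.59877557 0.2033281 0.007456972
screen (1445, np.float32(60.15), np.float32(0.0013), (np.float32(-0.027), np.float32(0.1389)))
top orange 2 [[0.494, -0.26, 0.345], [0.495, -0.259, 0.348], [0.496, -0.259, 0.35]]
screen (611, np.float32(60.23), np.float32(0.0008), (np.float32(-0.0278), np.float32(0.1406)))
```

>>> step_arm --increments '[{"tx": 13,"ty": 0.1,"tz": 8.2,"ax": 0,"ay": 0,"az": 0,"claw": -1},{"tx": 13.5,"ty": 0.1,"tz": 7.2,"ax": 0,"ay": 0,"az": 0,"claw": -1},{"tx": 13,"ty": 0.1,"tz": 5.5,"ax": 0,"ay": 0,"az": 0,"claw": -1},{"tx": 0,"ty": 0,"tz": 0,"ax": 0,"ay": 0,"az": 0,"claw": -1},{"tx": 0,"ty": 0,"tz": 0,"ax": 0,"ay": 0,"az": 0,"claw": -1},{"tx": 0,"ty": 0,"tz": 0,"ax": 0,"ay": 0,"az": 0,"claw": -1}]'

```text
time_s: 12.6
tcp_pos: [0.5745, -0.24, 0.2921]
eef_rot: [-180.0, -0.0, -89.2]
contact_force: [-2.5, 0.4, 5.7]
gripper_width: 0.0115
```

```bash
python3 hb.py; python3 - <<'E'
import cv2;i=cv2.imread('pics/scene_h.png')[130:330,130:330];cv2.imwrite('pics/s5.png',cv2.resize(i,None,fx=3,fy=3))
E
```

```text
12.6 [ 0.5745 -0.24    0.2921] [-2.5  0.4  5.7]
kin from x 69.35875455556722 atan 69.87144754857245 rad 0.17655802822815775
scene orange 732 [[0.616, -0.292, 0.167], [0.646, -0.243, 0.198], [0.66, -0.19, 0.21]]
1653 44.383682 0.6316098 0.1975695 0.007589711
screen (1437, np.float32(60.27), np.float32(0.0014), (np.float32(-0.027), np.float32(0.1388)))
top orange 42 [[0.614, -0.229, 0.19], [0.616, -0.207, 0.197], [0.62, -0.188, 0.203]]
157 66.34997 0.59737647 0.23169932 0.0011734744
screen (613, np.float32(60.24), np.float32(0.0007), (np.float32(-0.0278), np.float32(0.1406)))
```

View pics/s5.png

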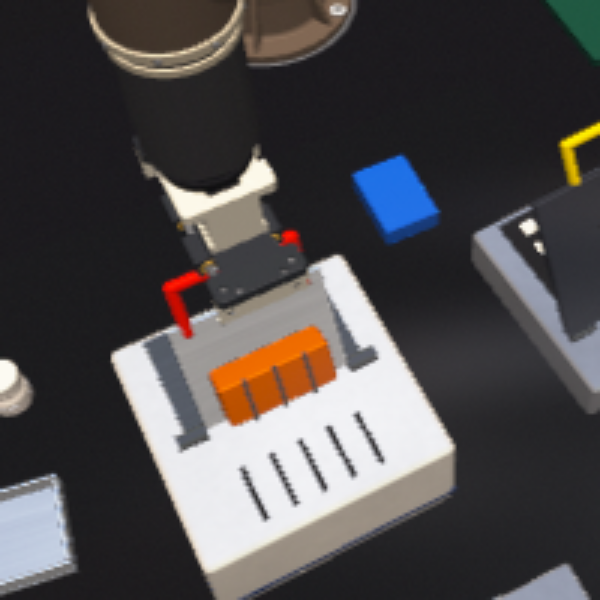

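The hatch stands steep, with its red bow in the fingers at crop (225,275) and the orange block facing back. The screen and the blue case have not moved. One independent angle check on the plate beside the block.

```bash
python3 - <<'E'
from h import *
c=cap('scene'); W=cloud(c); m=np.isfinite(W[...,0])&~cv2.dilate(mask(c,(5,120,60),(22,255,255)).astype('u1'),np.ones((5,5))).astype(bool)
w=W[m]
for lo,hi in((-.33,-.30),(-.31,-.295),(-.185,-.165),(-.33,-.15)):
    s=(w[:,1]>lo)&(w[:,1]<hi)&(w[:,0]>.56)&(w[:,0]<.66)&(w[:,2]>.14)&(w[:,2]<.24); q=w[s][:,[0,2]].astype('f4')
    if len(q)<15: print(len(q));continue
    for _ in range(4):
        vx,vy,x0,y0=cv2.fitLine(q,cv2.DIST_HUBER,0,.01,.01).ravel(); d=abs((q-[x0,y0])@np.array([-vy,vx])); q=q[d<max(.004,1.5*np.median(d))]
    print(lo,hi,len(q),np.degrees(np.arctan2(vy,-vx))%180,x0,y0,np.median(d),'x at z=.125:',x0+(0.125-y0)*vx/vy)
s=r.get_state();print(s['tcp_pos'],s['contact_force'],abs(s['qd']).max())
E
```

```text
-0.33 -0.3 167 69.333336 0.61427635 0.19191362 0.0011990285 x at z=.125: 0.6395164
-0.31 -0.295 121 69.6874 0.6124612 0.1971657 0.0009365557 x at z=.125: 0.63917416
-0.185 -0.165 119 69.5478 0.6129428 0.19004495 0.0009397078 x at z=.125: 0.6372003
-0.33 -0.15 702 69.372574 0.6067142 0.2104327 0.0011874142 x at z=.125: 0.6388729
[ 0.57435156 -0.23996277  0.29204307] [-1.98370866  0.21226859  5.64351836] 0.16645138320622455
```

69.5° from the plate, 69.4–69.9° from the arm: well inside ±5°. I let it settle, then hand in.

>>> step_arm --increments '[{"tx": 1.5,"ty": 0,"tz": 0.6,"ax": 0,"ay": 0,"az": 0,"claw": -1},{"tx": 0,"ty": 0,"tz": 0,"ax": 0,"ay": 0,"az": 0,"claw": -1},{"tx": 0,"ty": 0,"tz": 0,"ax": 0,"ay": 0,"az": 0,"claw": -1},{"tx": 0,"ty": 0,"tz": 0,"ax": 0,"ay": 0,"az": 0,"claw": -1},{"tx": 0,"ty": 0,"tz": 0,"ax": 0,"ay": 0,"az": 0,"claw": -1},{"tx": 0,"ty": 0,"tz": 0,"ax": 0,"ay": 0,"az": 0,"claw": -1},{"tx": 0,"ty": 0,"tz": 0,"ax": 0,"ay": 0,"az": 0,"claw": -1},{"tx": 0,"ty": 0,"tz": 0,"ax": 0,"ay": 0,"az": 0,"claw": -1}]'

```text
time_s: 13.55
tcp_pos: [0.5759, -0.2399, 0.2926]
eef_rot: [-180.0, -0.0, -89.2]
contact_force: [-2.5, -0.8, 6.8]
gripper_width: 0.0114
```

```bash
python3 hb.py && python3 -c "
from plant import r
print(r.get_state()['gripper_width']);print(r.close_job())"
```

```text
13.55 [ 0.5759 -0.2399  0.2926] [-2.5 -0.8  6.8]
kin from x 69.8499849647539 atan 70.34601505263332 rad 0.17653312936217952
scene orange 729 [[0.617, -0.292, 0.167], [0.647, -0.244, 0.199], [0.66, -0.19, 0.209]]
1633 42.496246 0.62684405 0.20263803 0.0074312175
screen (1435, np.float32(60.23), np.float32(0.0013), (np.float32(-0.0271), np.float32(0.1391)))
top orange 56 [[0.614, -0.231, 0.189], [0.617, -0.206, 0.197], [0.623, -0.188, 0.203]]
164 65.55345 0.6103502 0.20657383 0.0017455431
screen (621, np.float32(60.07), np.float32(0.0008), (np.float32(-0.0316), np.float32(0.1469)))
0.011176170738761353
the job is handed in; nothing more can be done
None
```

The job is handed in: the readout screen stands by itself at 60°, and the hatch is held still in the fingers at about 70°. It took about 13.7 s of the 59 s allowed.

- **Readout screen:** I raised it while the hatch was still shut and let go. It measured 60.1–60.2° in both camera views just before hand-in, with the arm well clear of it.
- **Hatch:** The arm position gave 69.8–70.3° at the end. A fit to the plate gave about 69.5° just before a last nudge of about half a degree. The gripper is set to 20 N, with the 12 mm bar showing as 11.2 mm between the fingers.
- **Readings that disagreed:** The cruder plate fits in my last check gave 42° and 66°. They mix in the orange block and the gripper, so I set them aside. At the end the gripper sat about 4 mm further from the hinge than the nominal bar radius, and about 7 N of steady force along that line remained.
- **Peak forces:** The highest reading was about 33 N at the wrist, while raising the screen (limit 120 N).
- **Bystanders:** I did not measure them again at the end. The arm passed well above or clear of them and met no unexpected force. The blue case looked unmoved in the last view.

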